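# Lock the shell clamp open

### The arm

A 7-joint arm with a two-finger parallel gripper is mounted at the origin on the work surface. World frame = base frame: x ahead of the robot, y to its left, z up, the work surface at z = 0. Lengths are in m, angles in rad, forces in N, time in s.
With the tool pointing down it reaches from about 0.425 to 0.8 m from the base axis. Payload 8.3 kg.
Tool frame: the origin (TCP) lies at the very end of the fingers, on their centre line; the grasp point (between the pads) lies 19 mm behind it; z points along the fingers, y is the direction in which the jaws open and shut (so a half turn about z gives the same grasp; the last joint's range is limited). The gripper opens to 85 mm and grips with 20 to 120 N. Pads are 22 mm wide; open, the fingers measure 114 mm over their backs; the gripper's body (76 mm by 85 mm) begins 54 mm behind the grasp point. The pads swing forward as they close: fully open they stand 13 mm farther back than shut.
Start: joints at [-1.376, 0.383, 0.016, 1.37, -0.006, 1.388, -0.046], TCP at [0.159, 0.604, 0.231] pointing down, gripper open.
Joint ranges: [-2.95, 2.95], [-0.25, 2.06], [-1.52, 1.56], [0.18, 2.33], [-1.44, 4.58], [0.02, 2.06], [-3.01, 3.01]. Speed limits (rad/s): [2.39, 2.39, 3.01, 3.01, 3.14, 3.14, 3.14].

### API

Orientations are given as a unit quaternion [w, x, y, z].
In Python, from plant import r, imaging gives the robot as it stands.
- The arm moves only by the tool drive_tool, never from a script. Its argument "plan" is one flat list of numbers, 4 for each row, row after row: the shift along the tool's x, y, z in mm, then the turn about the tool's z in units of 5 degrees (1.0 is 5 degrees). In form: [tx, ty, tz, spin, tx, ty, tz, spin, ...]. A call has 1 to 20 rows; each row is the pose to reach, as a shift and turn from the pose commanded when the call began, along the tool's axes at that moment; what a row does not reach only later rows make up. A row lasts 1/10 s, in which the tool goes at most 50 mm and 8.59 degrees, less where a joint would pass 70% of its speed; a pose out of reach is approached as far as the arm can. A call with a gripper value outside its range is refused whole. "fingers" is the finger opening in mm, from 0 to 85.4, set as the call begins (left out, the last holds). The fingers move at their own pace and stop on an object; "force" is the grip in N (left out, the last holds). Time passes only in rows, so rows that repeat a pose let the fingers close. It gives the time, the measured TCP pose, the force and the opening at its end, in the units of the state.
- r.read_state(): the state, without advancing time (a new reading comes with each control period).
- imaging.get_image(name): name is "scene" or "top" or "wrist"; returns the picture (400x640x3 uint8, red, green, blue); there is no depth.
- imaging.camera_model(name): a dict with "fx", "fy", "cx", "cy" (pixels), "extrinsics" (4x4, takes a point from world to camera coordinates); the wrist camera has in their place "tool_from_camera" (4x4, takes a point from camera to tool coordinates, whose origin is the TCP and whose axes are the flange's). Camera axes: x right, y down, z forward; pixel columns grow to the right and rows downward; lengths in m; the calibration is good to about 2 mm. The wrist camera is an equidistant fisheye: a pixel r from the principal point sees the ray r / f radians off the axis. A picture is of the moment at which its call begins: read the wrist's pose just before it. camera_model takes no time and is no camera call.
- r.close_job(): hands the job in, once; it reports no verdict.
The state is a dict: "time_s": time; "joint_pos": joint angles; "dq": joint speeds; "tau": joint torques, N m; "eef_pos": TCP position; "tool_rot": TCP orientation; "ft_force": force on the tool from outside, world axes, zero at the start; "torque": the same for the moment, N m; "finger_gap": opening from 0.0 (shut) to 1.0 (fully open).
Only numpy, scipy, OpenCV 4.12 (cv2) and the standard library are available. Lean on these libraries where they do the work, as an engineer would, in place of code of your own. Each camera call takes 0.05 s, during which the arm holds its last target.

### The job

Lock the wide-jawed shell clamp open so that it can take the mussel shell next: draw its knob back along the slot against the spring and over into the pocket at the side of the slot's end, where it must stay by itself once let go. Leave the narrow clamp with the glass tube shut, and leave the mussel shell lying where it is.

Things in the scene. Friction and masses are not known exactly. Their poses are not given: they have to be found in the camera images.
- shell_clamp: Wide-jawed shell clamp, fixed: iron base 200 mm (its x) by 100 (y) by 16 high; origin centre of underside, z up. At +x a fixed jaw and a sprung jaw, 96 mm wide, 60 high, 14 apart. Over its -x half a steel plate, top 36 mm above bench, with a J-shaped slot: straight slot along x, 16 mm wide, a 24 mm wide channel across to +y at its -x end, and from there a 24 mm wide pocket back towards +x.
- shell_knob (a point): Centre of the shell clamp's knob, to be moved: upright brass cylinder 24 mm across, 34 tall (48 to 82 mm above bench) on a 10 mm post in the slot. Starts shut at clamp x -20, y 0 mm, moves with the jaw, never turns. A spring pulls it to +x (3.3 N shut, 10 N fully back), a weak one towards y 0 (2.5 N at the pocket). Let go outside the pocket it snaps back. Nothing else here stands over 60 mm.
- shell_turn (a point): Fixed point at knob height (65 mm above bench) where the drawn-back knob can cross: clamp x -72, y 0 mm. The knob's centre may be up to 7 mm either side of it along x (-79 is the hard end, at -65 the land between slot and pocket begins) while it crosses towards +y; in the slot it has 3 mm of side play.
- shell_pocket (a point): Fixed point at knob height: the knob's resting place in the pocket, clamp x -53, y +28 mm. After crossing from x -72 to y between +21 and +35 mm (35 is the wall) the knob goes 19 mm forward (+x) to the hard stop at x -53 mm; there the spring keeps it. Land between slot and pocket: 8 mm wide, its end sloped towards the slot.
- tube_knob (a point): Centre of the knob of the other clamp, which must stay shut: same base, slot and knob, but narrow jaws (28 mm wide) with a cork-topped glass tube (15 mm across, top 112 mm above bench) between them. Either clamp may stand left or right, 18 to 30 cm from the middle line.
- mussel_shell: One thick brown valve of a horse mussel, lying hollow side down on the bench between the clamps: about 124 mm long (its x), 60 wide, 30 high; origin at the centre of its underside. To be left alone.
Things that resemble listed ones, but are neither listed nor needed, are in the scene too. Leave any green look-alike of the shell_clamp alone.

How it is judged:
By the outcome, as a careful person would: the job done as asked, in the order asked, and still so for the second after the job is handed in, with the robot touching nothing.
It also fails if it takes over 32 s, if anything falls off the work surface, if the arm or the gripper's body presses on something with over 40 N, if the wrist force passes 120 N, or if a joint passes its speed limit or range.

## Working session

There is one attempt and no reset: what is moved stays moved. The work goes in short steps, Python scripts to look and compute and a tool call to move; the robot and the scene stay as the last step left them, time stands still between calls to the robot, and variables do not carry over. Pictures are saved under pics/ and viewed, and the job is handed in when it is done.

Besides the shell and the picture viewer there is one more tool, called after "Emit:" in YAML: its name, and indented under it one key for each argument. drive_tool: Moves the arm, as the interface text tells. Its arguments: {"type":"object","properties":{"plan":{"type":"array","items":{"type":"number"}},"fingers":{"type":"number"},"force":{"type":"number"}},"required":["plan"]}

```bash
mkdir -p pics; ls
python3 - <<'E'
from plant import r, imaging
import cv2, numpy as np
print(r.read_state())
for n in ("scene","top","wrist"):
    m=imaging.camera_model(n); print(n,{k:np.round(v,4).tolist() for k,v in m.items()})
for n in ("top","scene"):
    cv2.imwrite(f"pics/{n}1.png",imaging.get_image(n)[:,:,::-1])
E
```

```text
pics
{'time_s': 0.0, 'joint_pos': array([-1.37592875,  0.38423731,  0.01637422,  1.37115914, -0.00629246,
        1.38818204, -0.04648873]), 'dq': array([-7.67460768e-04,  1.52868971e-03, -4.93794951e-04,  7.75657815e-05,
       -1.33969940e-03, -8.39703021e-04, -6.04195069e-05]), 'tau': array([-4.69572660e-04, -6.27609730e+01,  8.44046362e-01, -3.71822691e+01,
        1.65703800e-02,  1.39582122e-02,  5.67465145e-05]), 'eef_pos': array([0.15916751, 0.60387761, 0.23027713]), 'tool_rot': array([-1.03506865e-04,  1.28489459e-01,  9.91710402e-01, -9.62615635e-04]), 'ft_force': array([-0.64059484,  0.83226221,  0.09051325]), 'torque': array([-0.00247285, -0.06513175,  0.00578004]), 'finger_gap': 1.0013106310352817}
scene {'fx': 404.9842, 'fy': 404.9842, 'cx': 322.8302, 'cy': 195.4021, 'extrinsics': [[-0.3202, 0.9471, -0.02, 0.1746], [0.5637, 0.1735, -0.8076, -0.2158], [-0.7614, -0.2698, -0.5894, 1.4395], [0.0, 0.0, 0.0, 1.0]]}
top {'fx': 462.6767, 'fy': 462.6767, 'cx': 330.5919, 'cy': 199.2582, 'extrinsics': [[-0.0047, -0.9998, -0.0185, -0.0077], [-0.9811, 0.0082, -0.1936, 0.4888], [0.1937, 0.0173, -0.9809, 1.1143], [0.0, 0.0, 0.0, 1.0]]}
wrist {'fx': 309.7069, 'fy': 309.7069, 'cx': 317.6634, 'cy': 192.851, 'tool_from_camera': [[-0.0018, -0.953, -0.3029, 0.0777], [1.0, -0.0016, -0.001, 0.0011], [0.0004, -0.3029, 0.953, -0.1421], [0.0, 0.0, 0.0, 1.0]]}
```

View pics/top1.png

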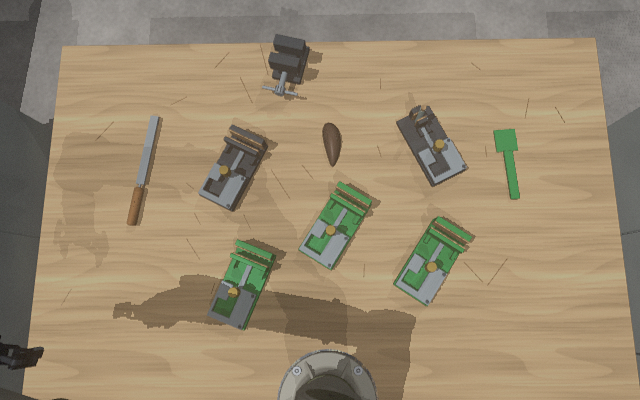

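View pics/scene1.png

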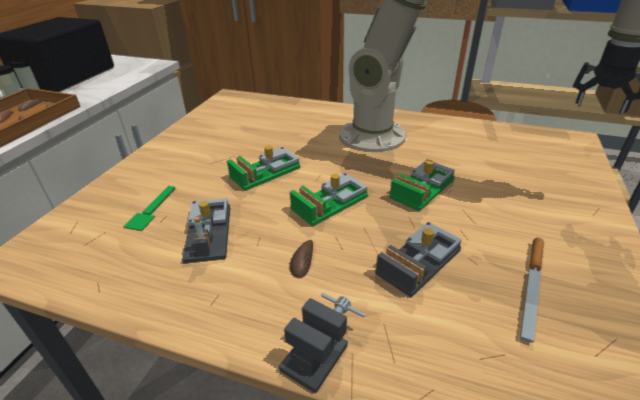

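Run:
```python
import cv2
a=cv2.imread("pics/top1.png"); 
cv2.imwrite("pics/topc.png",cv2.resize(a[115:220,185:285],None,fx=5.6,fy=5.6,interpolation=cv2.INTER_CUBIC))
a=cv2.imread("pics/scene1.png"); 
cv2.imwrite("pics/scenec.png",cv2.resize(a[210:300,365:475],None,fx=6,fy=6,interpolation=cv2.INTER_CUBIC))
```

```text
(no output)
```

View pics/topc.png

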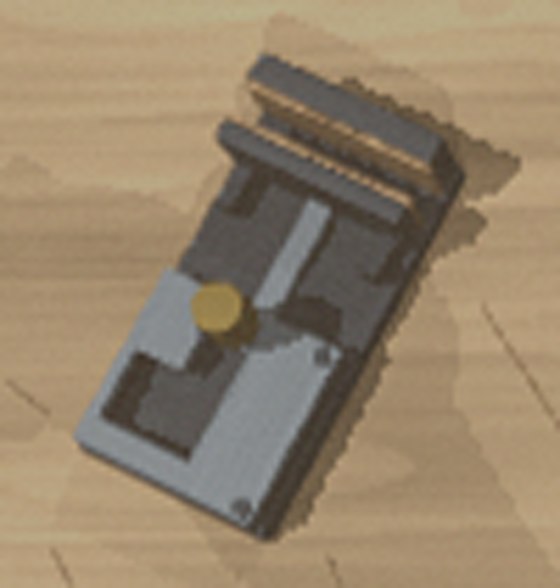

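View pics/scenec.png

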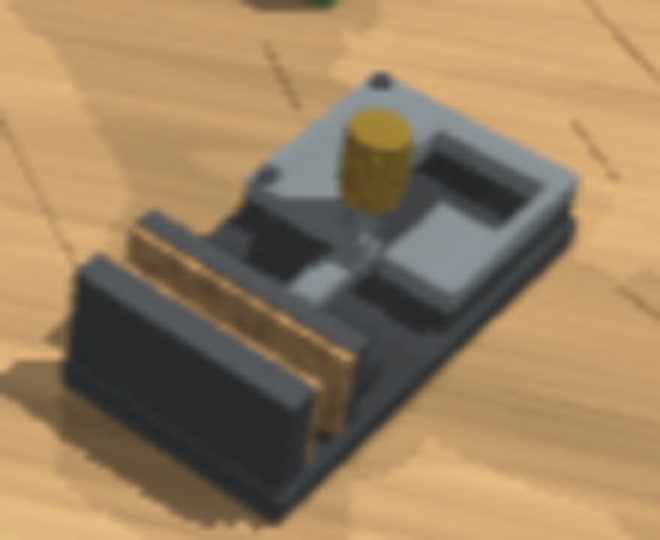

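```bash
cat > h.py <<'E'
import numpy as np
from plant import r, imaging
from scipy.spatial.transform import Rotation as R
def proj(m,P):
    E=np.array(m["extrinsics"]); p=E[:3,:3]@P+E[:3,3]
    return np.array([m["fx"]*p[0]/p[2]+m["cx"],m["fy"]*p[1]/p[2]+m["cy"]])
def W(p,c): # pose (x,y,th), clamp point mm
    c=np.array(c)/1000.; C,S=np.cos(p[2]),np.sin(p[2])
    return np.array([p[0]+C*c[0]-S*c[1],p[1]+S*c[0]+C*c[1],c[2]])
E
cat > fit.py <<'E'
from h import *
from scipy.optimize import least_squares
T,S=imaging.camera_model("top"),imaging.camera_model("scene")
t=lambda x,y:(185+x/5.6-.4,115+y/5.6-.4)
s=lambda x,y:(365+x/6-.4,210+y/6-.4)
obs=[(T,t(217,307),(-20,0,82)),(T,t(80,437),(-100,50,36)),(T,t(262,530),(-100,-50,36)),(T,t(175,268),(0,50,36)),(T,t(343,348),(0,-50,36)),
(S,s(380,130),(-20,0,82)),(S,s(383,80),(-100,-50,36)),(S,s(578,180),(-100,50,36)),(S,s(450,300),(0,50,36)),(S,s(250,190),(0,-50,36))]
for sel,n in ((obs,"both"),(obs[:5],"top"),(obs[5:],"scene")):
    f=lambda p:np.concatenate([proj(m,W(p,c))-u for m,u,c in sel])
    q=least_squares(f,[.5,.2,-.5],loss="soft_l1")
    print(n,q.x,np.degrees(q.x[2])); print(np.round(f(q.x).reshape(-1,2),1).tolist())
    print("knob",W(q.x,(-20,0,65)))
E
python3 fit.py
```

```text
both [ 0.57785606  0.24392089 -0.46421764] -26.597711397583574
[[0.5, -0.2], [-2.8, 0.1], [-1.1, 0.5], [-0.8, -3.5], [3.0, -1.4], [0.2, -0.8], [-1.8, -3.1], [2.5, -0.7], [0.2, 1.6], [-4.0, -1.6]]
knob [0.55997262 0.25287535 0.065     ]
top [ 0.5767507   0.24282824 -0.45579617] -26.115197012085368
[[0.9, 0.3], [-2.2, 0.9], [-0.3, 0.9], [-0.5, -3.0], [3.5, -1.1]]
knob [0.55879249 0.25163178 0.065     ]
scene [ 0.58024064  0.2446229  -0.47462821] -27.194193373725135
[[0.5, -0.1], [-1.1, -2.4], [3.0, 0.4], [0.2, 2.6], [-3.7, -1.0]]
knob [0.56245138 0.25376306 0.065     ]
```

```bash
cat >> fit.py <<'E'
print("---")
def f(p):
    a,b,w=p[3:]*100
    o=[]
    for m,u,c in obs:
        c=list(c)
        if c[2]==36: c[0]=-a if c[0]<-50 else -b; c[1]=np.sign(c[1])*w
        o.append(proj(m,W(p,c))-u)
    return np.concatenate(o)
q=least_squares(f,[.57,.24,-.46,1,0,.5]); print(q.x,np.degrees(q.x[2])); print(np.round(f(q.x).reshape(-1,2),1).tolist()); print("knob",W(q.x,(-20,0,65)))
E
python3 fit.py | sed -n '/---/,$p'
```

```text
---
[ 0.57874903  0.24457165 -0.45309247  0.96806519  0.0620003   0.44904829] -25.960286522533142
[[0.3, -0.5], [-0.4, -0.1], [-2.1, -1.8], [-0.6, -0.8], [0.0, -0.6], [0.4, -0.6], [-1.0, -1.4], [-0.3, -1.1], [0.0, -0.8], [-0.5, -1.5]]
knob [0.56076708 0.25332661 0.065     ]
```

```bash
cat >> h.py <<'E'
def delta(target, yaw_y=None, s=None):
    s=s or r.read_state(); w,x,y,z=s["tool_rot"]; M=R.from_quat([x,y,z,w]).as_matrix()
    d=M.T@(np.array(target)-s["eef_pos"])*1000
    out=[np.round(d,1).tolist()]
    if yaw_y is not None:
        v=M.T@np.array([np.cos(yaw_y),np.sin(yaw_y),0]); a=np.degrees(np.arctan2(-v[0],v[1])); a=(a+90)%180-90
        out.append(round(a/5,2))
    return out
E
python3 - <<'E'
from h import *
p=(.57875,.24457,-.45309)
print(delta([.561,.2535,.16],p[2]+np.pi/2))
E
```

```text
[[-477.9, -236.3, 70.8], np.float64(2.24)]
```

Emit:
drive_tool:
  plan: [-22, -11, 0, 0.2, -65, -32, 0, 0.5, -108, -53, 0, 0.8, -151, -75, 0, 1.1, -194, -96, 5, 1.4, -237, -117, 10, 1.6, -280, -138, 15, 1.8, -323, -160, 20, 2.0, -366, -181, 30, 2.24, -409, -202, 40, 2.24, -445, -220, 50, 2.24, -466, -230, 60, 2.24, -478, -236, 68, 2.24, -478, -236, 71, 2.24, -478, -236, 71, 2.24]
  fingers: 70
  force: 50

```text
time_s: 1.6
eef_pos: [0.5601, 0.2556, 0.1595]
tool_rot: [-0.001, 0.224, 0.975, -0.0]
ft_force: [0.7, 0.5, -0.1]
finger_gap: 0.817
```

Run:
```python
from h import *
import cv2
p=(.57875,.24457,-.45309)
s=r.read_state(); im=imaging.get_image("wrist").copy()
cv2.imwrite("pics/w1.png",im[:,:,::-1])
m=imaging.camera_model("wrist"); T=np.array(m["tool_from_camera"])
w,x,y,z=s["tool_rot"]; M=R.from_quat([x,y,z,w]).as_matrix()
def wp(P):
    c=T[:3,:3].T@(M.T@(P-s["eef_pos"])-T[:3,3]); rr=np.hypot(c[0],c[1]); th=np.arctan2(rr,c[2]); return np.array([m["cx"]+m["fx"]*th*c[0]/rr,m["cy"]+m["fy"]*th*c[1]/rr])
for n,c in dict(ktop=(-20,0,82),a=(-97,45,36),b=(-97,-45,36),c=(-6,45,36),d=(-6,-45,36)).items():
    q=wp(W(p,c)); print(n,q.round(1)); cv2.circle(im,tuple(int(v) for v in q.round()),3,(255,0,0),1)
cv2.imwrite("pics/w1m.png",im[:,:,::-1]); print(s["time_s"],s["eef_pos"],s["tool_rot"],s["ft_force"])
```

```text
ktop [314.3 205.3]
a [367.5 101.5]
b [262.1 101.7]
c [364.1 202.5]
d [266.  202.5]
1.6 [0.56006669 0.25559975 0.1595294 ] [-9.24723004e-04  2.23965834e-01  9.74596541e-01 -1.79513626e-04] [ 0.66855109  0.52799322 -0.11680328]
```

View pics/w1m.png

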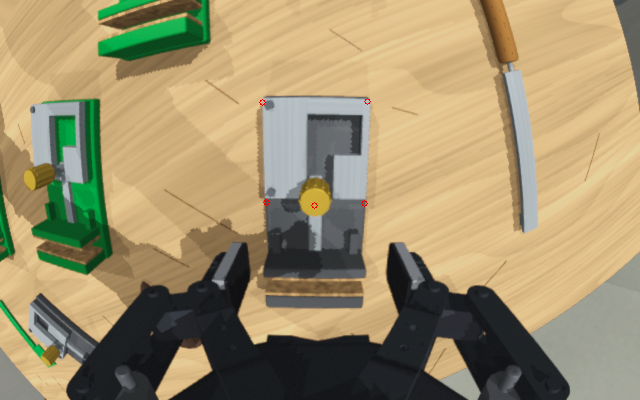

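Run:
```python
from h import *
s=r.read_state(); print(s["time_s"],s["eef_pos"],delta([.560,.254,.046],-.45309+np.pi/2))
```

```text
1.65 [0.56000693 0.25635005 0.16016107] [[-1.2, -2.1, 114.2], np.float64(0.03)]
```

Emit:
drive_tool:
  plan: [-1, -1, 15, 0, -1, -1, 40, 0, -1, -1, 65, 0, -1, -1, 90, 0, -1, -1, 108, 0, -1, -1, 114, 0, -1, -1, 114, 0, -1, -1, 114, 0]

```text
time_s: 2.45
eef_pos: [0.5621, 0.2536, 0.0472]
tool_rot: [0.0, 0.224, 0.975, 0.0]
ft_force: [-0.5, 0.2, -0.7]
finger_gap: 0.821
```

Run:
```python
from h import *
import cv2
s=r.read_state(); print(s["time_s"],s["eef_pos"],s["ft_force"],delta([.560,.254,.046],-.45309+np.pi/2))
cv2.imwrite("pics/w2.png",imaging.get_image("wrist")[:,:,::-1])
```

```text
2.45 [0.56213149 0.25362506 0.04719226] [-0.49428232  0.19534791 -0.71049416] [[2.1, -0.6, 1.2], np.float64(0.01)]
```

View pics/w2.png

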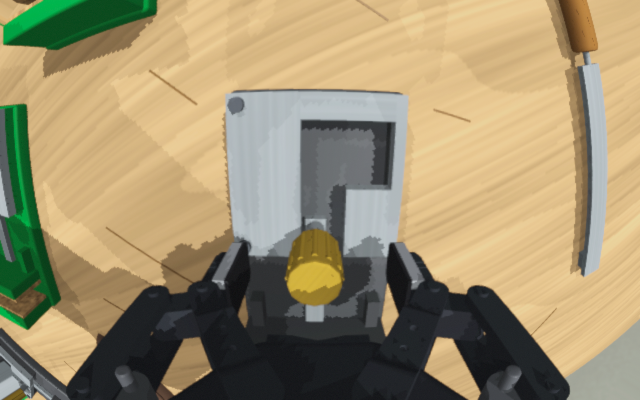

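Run:
```python
from h import *
s=r.read_state()
m=imaging.camera_model("wrist"); T=np.array(m["tool_from_camera"])
w,x,y,z=s["tool_rot"]; M=R.from_quat([x,y,z,w]).as_matrix()
d=np.array([315,283])-[m["cx"],m["cy"]]; rr=np.hypot(*d); th=rr/m["fx"]
ray=T[:3,:3]@np.array([*(np.sin(th)*d/rr),np.cos(th)])
o=T[:3,3]; k=(s["eef_pos"][2]-.082-o[2])/ray[2]
print("knob in tool mm",(o+k*ray)*1000, s["eef_pos"])
```

```text
knob in tool mm [  4.44977573  -0.19128802 -34.4974794 ] [0.5624029  0.2535541  0.04750252]
```

Emit:
drive_tool:
  plan: [3, 0, 0, 0, 3, 0, 0, 0, 3, 0, 0, 0, 3, 0, 0, 0, 3, 0, 0, 0, 3, 0, 0, 0, 3, 0, 0, 0, 3, 0, 0, 0, 3, 0, 0, 0, 3, 0, 0, 0]
  fingers: 5
  force: 60

```text
time_s: 3.5
eef_pos: [0.5593, 0.2546, 0.0469]
tool_rot: [0.0, 0.225, 0.974, 0.0]
ft_force: [-3.0, 0.2, 5.6]
finger_gap: 0.265
```

Run:
```python
from h import *
import cv2
s=r.read_state(); print(s["time_s"],s["eef_pos"],s["ft_force"],s["torque"],s["finger_gap"])
cv2.imwrite("pics/w3.png",imaging.get_image("wrist")[:,:,::-1])
```

```text
3.5 [0.55927751 0.25456177 0.0468766 ] [-2.97936623  0.18740322  5.61245235] [-0.06598283  0.41272093 -0.00423685] 0.264545963558456
```

View pics/w3.png

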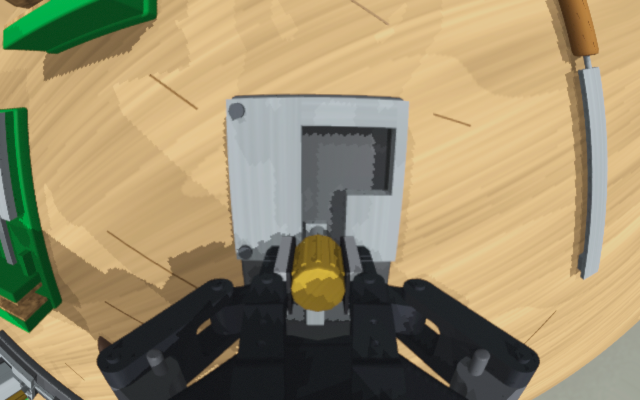

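Emit:
drive_tool:
  plan: [2, 0, 0, 0, 7, 0, 0, 0, 14, 0, 0, 0, 21, 0, 0, 0, 28, 0, 0, 0, 35, 0, 0, 0, 42, 0, 0, 0, 48, 0, 0, 0, 51, 0, 0, 0, 52, 0, 0, 0, 52, 0, 0, 0, 52, 0, 0, 0]

```text
time_s: 4.75
eef_pos: [0.5141, 0.276, 0.0469]
tool_rot: [0.002, 0.225, 0.974, 0.0]
ft_force: [7.4, -4.0, 3.0]
finger_gap: 0.26
```

Run:
```python
from h import *
import cv2
s=r.read_state(); print(s["time_s"],s["eef_pos"],s["ft_force"],s["finger_gap"])
C,S=np.cos(.45309),np.sin(.45309); f=s["ft_force"]; d=(s["eef_pos"]-[.55928,.25456,0])*1000
print("clamp-frame force",C*f[0]-S*f[1],S*f[0]+C*f[1],"moved",C*d[0]-S*d[1],S*d[0]+C*d[1])
cv2.imwrite("pics/w4.png",imaging.get_image("wrist")[:,:,::-1])
```

```text
4.75 [0.51409924 0.27598264 0.04687034] [ 7.4229191  -4.00046996  2.97353389] 0.2597745437584548
clamp-frame force 8.425126437498974 -0.3474656735330761 moved -49.999638440674694 -0.516617435983612
```

View pics/w4.png

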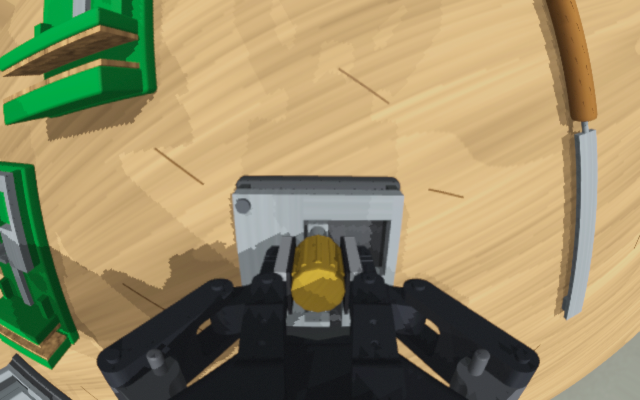

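Emit:
drive_tool:
  plan: [3, 0, 0, 0, 3, 1, 0, 0, 3, 4, 0, 0, 3, 9, 0, 0, 3, 14, 0, 0, 3, 19, 0, 0, 3, 24, 0, 0, 3, 27, 0, 0, 3, 28, 0, 0, 3, 28, 0, 0, 3, 28, 0, 0]

```text
time_s: 5.9
eef_pos: [0.5239, 0.3016, 0.0469]
tool_rot: [0.002, 0.226, 0.974, -0.0]
ft_force: [6.0, -6.9, 4.1]
finger_gap: 0.261
```

Run:
```python
from h import *
import cv2
s=r.read_state(); print(s["time_s"],s["eef_pos"],s["ft_force"],s["finger_gap"])
C,S=np.cos(.45309),np.sin(.45309); f=s["ft_force"]; d=(s["eef_pos"]-[.55928,.25456,0])*1000
print("clamp-frame force",C*f[0]-S*f[1],S*f[0]+C*f[1],"moved",C*d[0]-S*d[1],S*d[0]+C*d[1])
cv2.imwrite("pics/w5.png",imaging.get_image("wrist")[:,:,::-1])
```

```text
5.9 [0.5238682  0.30156379 0.04686556] [ 6.00902957 -6.88384084  4.10557362] 0.26078078652557907
clamp-frame force 8.41608370352056 -3.558825108074999 moved -52.41441897272904 26.759685267664736
```

View pics/w5.png

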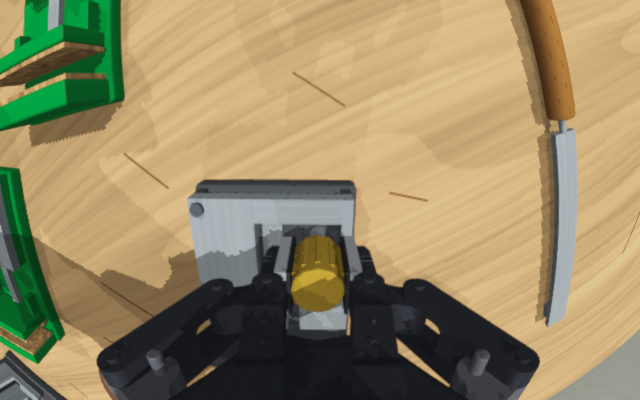

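Emit:
drive_tool:
  plan: [0, 1, 0, 0, -3, 1, 0, 0, -7, 1, 0, 0, -11, 1, 0, 0, -15, 1, 0, 0, -18, 1, 0, 0, -20, 1, 0, 0, -20, 1, 0, 0, -20, 1, 0, 0]

```text
time_s: 6.85
eef_pos: [0.5417, 0.2941, 0.0468]
tool_rot: [0.001, 0.226, 0.974, -0.0]
ft_force: [5.3, -4.9, 4.2]
finger_gap: 0.263
```

Run:
```python
from h import *
import cv2
s=r.read_state(); print(s["time_s"],s["eef_pos"],s["ft_force"],s["finger_gap"])
C,S=np.cos(.45309),np.sin(.45309); f=s["ft_force"]; d=(s["eef_pos"]-[.55928,.25456,0])*1000
print("clamp-frame force",C*f[0]-S*f[1],S*f[0]+C*f[1],"moved",C*d[0]-S*d[1],S*d[0]+C*d[1])
cv2.imwrite("pics/w6.png",imaging.get_image("wrist")[:,:,::-1])
```

```text
6.85 [0.54171392 0.29409181 0.04682992] [ 5.28834628 -4.94092008  4.2227532 ] 0.2631091640610704
clamp-frame force 6.917612774873431 -2.1274235684842764 moved -33.098520244801655 27.85352031165185
```

View pics/w6.png

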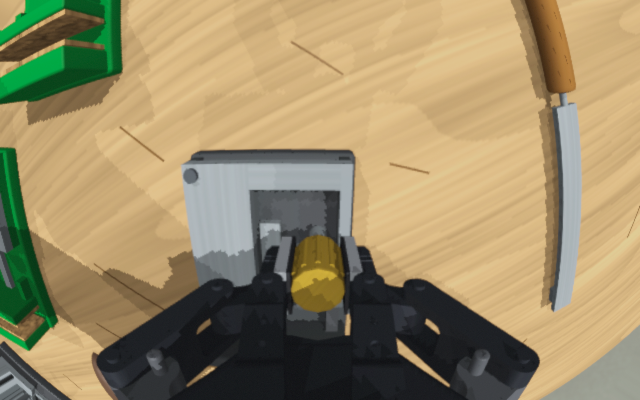

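Emit:
drive_tool:
  plan: [-1, 0, 0, 0, -2, 0, 0, 0, -3, 0, 0, 0, -3, 0, 0, 0, -3, 0, 0, 0]

```text
time_s: 7.4
eef_pos: [0.5423, 0.294, 0.0468]
tool_rot: [-0.0, 0.225, 0.974, -0.0]
ft_force: [-3.0, -4.5, 10.3]
finger_gap: 0.27
```

Run:
```python
from h import *
s=r.read_state(); print(s["time_s"],s["eef_pos"],s["ft_force"],s["finger_gap"])
C,S=np.cos(.45309),np.sin(.45309); f=s["ft_force"]; d=(s["eef_pos"]-[.55928,.25456,0])*1000
print("clamp-frame force",C*f[0]-S*f[1],S*f[0]+C*f[1],"moved",C*d[0]-S*d[1],S*d[0]+C*d[1])
```

```text
7.4 [0.5422548  0.29401698 0.04682834] [-3.02630296 -4.53328499 10.28282405] 0.2702268349355376
clamp-frame force -0.7365186259116439 -5.4006224431248295 moved -32.579468852894266 28.023014447780113
```

Emit:
drive_tool:
  plan: [0, 0, 0, 0, 0, 0, 0, 0, 0, 0, 0, 0, 0, 0, 0, 0, 0, 0, 0, 0, 0, 0, 0, 0, 0, 0, 0, 0, 0, 0, -10, 0, 0, 0, -35, 0, 0, 0, -70, 0, 0, 0, -105, 0, 0, 0, -130, 0, 0, 0, -140, 0, 0, 0, -140, 0, 0, 0, -140, 0]
  fingers: 70

```text
time_s: 8.9
eef_pos: [0.5425, 0.2941, 0.185]
tool_rot: [-0.001, 0.225, 0.974, -0.001]
ft_force: [-0.8, 0.2, -0.8]
finger_gap: 0.817
```

Run:
```python
from h import *
import cv2
s=r.read_state(); print(s["time_s"],s["eef_pos"],s["ft_force"],s["finger_gap"])
cv2.imwrite("pics/w7.png",imaging.get_image("wrist")[:,:,::-1])
a=imaging.get_image("scene")[:,:,::-1]; cv2.imwrite("pics/s7.png",a)
```

```text
8.9 [0.54245599 0.29413452 0.18502264] [-0.84111482  0.20764119 -0.84729431] 0.8172164554575032
```

View pics/w7.png

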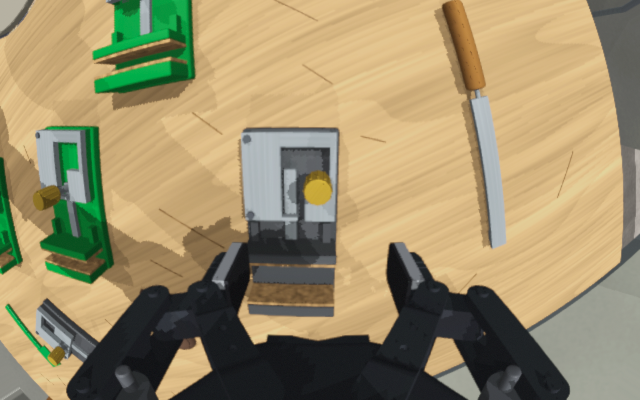

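View pics/s7.png

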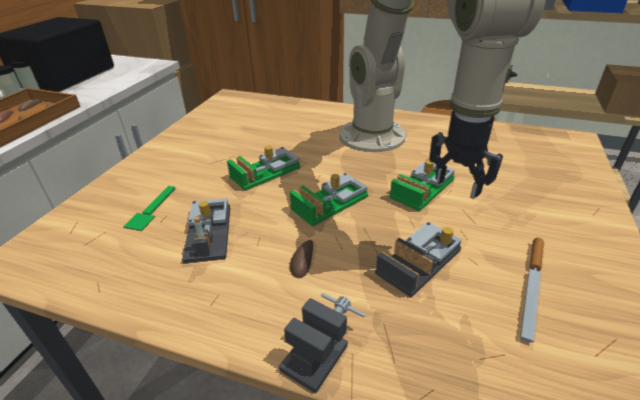

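The wrist picture shows the knob in the pocket, with its top at about (318, 190), to the right of the land. The jaws stand open and nothing touches the knob. The scene picture shows the tube clamp at (205, 225) and the mussel shell at (302, 258) where they were. I'll wait a moment to confirm it holds, then hand in.

Emit:
drive_tool:
  plan: [0, 0, 0, 0, 0, 0, 0, 0, 0, 0, 0, 0, 0, 0, 0, 0, 0, 0, 0, 0, 0, 0, 0, 0, 0, 0, 0, 0, 0, 0, 0, 0]

```text
time_s: 9.8
eef_pos: [0.543, 0.2943, 0.1863]
tool_rot: [-0.0, 0.225, 0.974, -0.0]
ft_force: [-0.2, -0.3, 0.7]
finger_gap: 0.821
```

Run:
```python
from h import *
import cv2
a=cv2.imread("pics/w7.png").astype(int); b=imaging.get_image("wrist")[:,:,::-1]
cv2.imwrite("pics/w8.png",b)
print(abs(a-b)[120:320,230:345].max(2).mean(), (abs(a-b).max(2)>40).sum())
t=imaging.get_image("top")[:,:,::-1]; t0=cv2.imread("pics/top1.png").astype(int)
for n,(x,y) in dict(tube=(432,145),shell=(332,143)).items(): print(n,abs(t-t0)[y-35:y+35,x-35:x+35].max(2).mean())
s=r.read_state(); print(s["time_s"],s["ft_force"])
r.close_job()
```

```text
7.793608695652174 2486
tube 9.408979591836735
shell 21.505306122448978
9.9 [ 1.12134705  0.26638769 -0.05776168]
the job is handed in; nothing more can be done
```

View pics/w8.png

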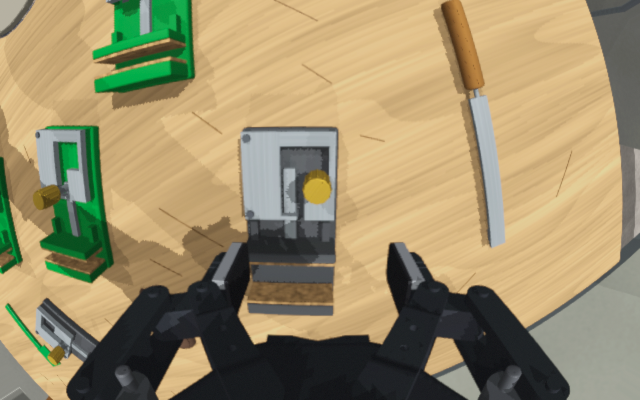

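The wide-jawed shell clamp is locked open, and I handed the job in at 9.9 s. I gripped its knob, drew it back about 52 mm, crossed it about 28 mm to +y, and moved it forward until it met the stop. By the arm's own position, it came to rest at about clamp x -53, y +28. I then let go and lifted clear.

**Knob:** about a second after I lifted clear, the wrist picture still shows it resting in the pocket with the jaws open. The wrist force was near zero (about 1 N).

**Tube clamp and mussel shell:** the arm never went near either one, and the scene picture taken after the release shows both where they were.

**Check that did not come out clean:** the before/after comparison of the top picture showed differences of 21.5 around the shell and 9.4 around the tube clamp (mean grey levels). I think the arm and its shadow cause these, but I did not view that last top picture to confirm it.

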